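# Load the bonding fixture, shut its lid and press the plunger

## Task

Take the longer of the two handsets from the black tray and lay it, screen up, flat on the bed of the bonding fixture between the white corner blocks, then let go of it. Swing the fixture's lid fully down, then press the plunger head in the lid down to its stop, hold it there for about a second and let it spring back up. Leave the shorter handset, the screwdriver and the pump dispenser where they are.

Things in the scene. Friction and masses are not known exactly. Their poses are not given: they have to be found in the camera images.
- handset: the longer handset: grey plastic block 110 x 50 x 20 mm (x, y, z) with a black screen on top and a small round steel key near its -x end, about 0.15 kg; lies screen up in one of the tray's two cells. Origin: centre of its underside; x along its length, z out of the screen. Either end may point to the hinge
- short_handset: the shorter handset, same look, 76 x 50 x 20 mm, in the tray's other cell; not wanted. Origin: centre of its underside, x along its length
- tray: black open tray 170 x 272 x 13 mm (x, y, z), floor 4 mm thick, walls 4 mm, split by one wall at y = 0 into two cells, each about 162 x 130 mm, centres at y = +68 and -68 mm; fixed. Origin: centre of its underside
- fixture: bonding fixture, fixed: grey base 175 x 130 mm (x, y), top 30 mm high, carrying the bed, two steel rest pins 36 mm tall at the front corners (x = -80, y = +-52 mm) and, at its far side (+x), the lid's hinge. Origin: centre of its underside, on the table; x points from the front edge to the hinge
- bed (a point): centre of the flat bed on top of the fixture's base, 30 mm above the table, where the centre of the handset's underside belongs; axes as the fixture's: the handset lies with its length along x. White corner blocks, 10 mm high, leave 120 mm (x) by 60 mm (y) for it; the blocks stop 34 mm either side of the centre in x, so the fingers have free room at the long sides
- lid (a joint): the lid's hinge angle in rad: 0 shut (level), grows as it opens; it starts near upright, 1.5 to 1.7, and stays where it is left (stiff hinge, about 0.4 N m)
- lid_hinge (a point): middle of the hinge axis, 78 mm behind the fixture's origin (+x), 67 mm above the table; axes of the lid: -x from hinge to free edge, z out of its outer face (up when shut), y along the axis. Lid: aluminium plate reaching 162 mm from the axis, 84 mm wide (122 mm at the free edge), 10 mm thick, its underside in the plane of the axis
- lid_tab (a point): point on the outer face of the black tab, 20 x 44 x 10 mm, on the middle of the lid's free edge; 170 mm from the hinge axis, 10 mm above the lid's underside; same axes as the lid
- plunger (a joint): how far the spring plunger is pressed, m: 0 up, 0.012 at its stop; 4 N starts it, 9 N holds it at the stop
- plunger_top (a point): centre of the top of the plunger's round black head, 40 mm across and 14 mm thick, standing 50 mm out of the lid's outer face and 82 mm from the hinge axis; with the lid shut it is 127 mm above the table, over the bed's centre; z out of the lid
- screwdriver: black-handled screwdriver, 160 mm long, lying loose between tray and fixture; leave it. Origin: underside, x towards its tip
- dispenser: white square pump dispenser, 52 x 52 mm, 131 mm high, steel top, standing beyond the tray and fixture; leave it. Origin: centre of its underside
Not all that is in view belongs to the job. Leave any green look-alike of the fixture alone.

How it is judged:
On the way, in this order (a step that is already met when the one before it is completed fails the run):
1. the longer handset lies flat on the bed between the corner blocks, let go (x of handset in the frame of bed between -0.009 and 0.009 m and y of handset in the frame of bed between -0.009 and 0.009 m and z of handset in the frame of bed between -0.004 and 0.004 m and angle between handset's own z axis and vertical below 0.12 rad and contact force between the fingers and handset below 0.2 N and linear speed of handset below 0.02 m/s), for 0.2 s.
2. with the handset in place and the lid shut, the plunger is held down at its stop (x of handset in the frame of bed between -0.009 and 0.009 m and y of handset in the frame of bed between -0.009 and 0.009 m and z of handset in the frame of bed between -0.004 and 0.004 m and angle between handset's own z axis and vertical below 0.12 rad and value of joint lid below 0.04 rad and value of joint plunger above 0.0105 m), for 0.4 s.
At the end, for the whole second after the job is handed in: The longer handset lies still and flat (tilt under 0.12 rad) on the bed, its centre within 9 mm of the bed's centre in x and y and 4 mm in height; the lid is shut (under 0.04 rad) and the plunger has sprung back up (under 2 mm) (x of handset in the frame of bed between -0.009 and 0.009 m and y of handset in the frame of bed between -0.009 and 0.009 m and z of handset in the frame of bed between -0.004 and 0.004 m and angle between handset's own z axis and vertical below 0.12 rad and value of joint lid below 0.04 rad and value of joint plunger below 0.002 m and linear speed of handset below 0.02 m/s); the robot touches nothing.
It fails at once if the shorter handset moved by more than 40 mm (distance of short_handset from where it was at the start of the episode above 0.04 m).
It fails at once if the screwdriver moved by more than 40 mm (distance of screwdriver from where it was at the start of the episode above 0.04 m).
It fails at once if the dispenser moved by more than 40 mm (distance of dispenser from where it was at the start of the episode above 0.04 m).
It also fails if it takes over 69 s, if anything falls off the work surface, if the arm or the gripper's body presses on something with over 40 N, if the wrist force passes 120 N, or if a joint passes its speed limit or range.

## Robot

A 6-joint arm with a two-finger parallel gripper is mounted at the origin on the work surface. World frame = base frame: x ahead of the robot, y to its left, z up, the work surface at z = 0. Lengths are in m, angles in rad, forces in N, time in s.
With the tool pointing down it reaches from about 0.225 to 0.875 m from the base axis. Payload 3.4 kg.
Tool frame: the origin (TCP) lies at the very end of the fingers, on their centre line; the grasp point (between the pads) lies 19 mm behind it (manip.tcp_to_grasp is the distance from the TCP to the grasp point, in m); z points along the fingers, y is the line along which they close (so a half turn about z gives the same grasp; the last joint's range is limited). The gripper opens to 85 mm and grips with 20 to 120 N. Pads are 22 mm wide; open, the fingers measure 114 mm over their backs; the gripper's body (76 mm by 85 mm) begins 54 mm behind the grasp point. The pads swing forward as they close: fully open they stand 13 mm farther back than shut.
Start: joints at [-1.31, 0.276, 1.505, -0, 1.361, -0.121], TCP at [0.214, -0.534, 0.231] pointing down, gripper open.
Joint ranges: [-2.89, 2.89], [-0.75, 2.08], [0.22, 2.7], [-1.18, 4.32], [0.11, 2.71], [-2.7, 2.7]. Speed limits (rad/s): [2.57, 2.57, 3.14, 3.14, 3.14, 3.14].

## Interface

Orientations are given as a unit quaternion [w, x, y, z].
In Python, from rig import status, get_image, job, manip gives the robot as it stands.
- The arm moves only by the tool apply_moves, never from a script. Its arguments are lists of equal length, an entry for each row: "xyz": the shift along the tool's x, y, z each as a share of 0.3 m, from -1 to 1, a list of three; "rot": the turn, a rotation vector about the tool's x, y, z each as a share of 60 degrees, from -1 to 1, a list of three; "hand": the opening, from -1 (shut) to 1 (fully open). A call has 1 to 8 rows; each row shifts and turns the commanded pose from where the row before left it, along the tool's axes as they then stand; what a row does not reach is not made up. A row lasts 1/8 s, in which the tool goes at most 62.5 mm and 10.7 degrees, less where a joint would pass 70% of its speed; a pose out of reach is approached as far as the arm can. A call with a number of a shift or a turn outside -1 to 1 is refused whole. A call with a gripper value outside its range is refused whole. The fingers move at their own pace and stop on an object; "force" is the grip in N (left out, the last holds). Time passes only in rows, so rows that do not move let the fingers close. It gives the time, the measured TCP pose, the force, the opening and the grip force at its end, in the units of the state.
- status.get_state(): the state, without advancing time (a new reading comes with each control period).
- get_image(name): name is "scene" or "top"; returns a dict with "pixels" (420x560x3 uint8, red, green, blue), "fovy" (degrees; the focal length in pixels is half the picture's height over the tangent of half this angle, whatever the lens; pixels are square), "cx", "cy" (the principal point, pixels), "dist" ([k1, k2, p1, p2, k3] as OpenCV has them; the pictures are not rectified), "origin" and "orientation" of the camera in the world. Camera axes: x right, y down, z forward; pixel columns grow to the right and rows downward; lengths in m; the calibration is good to about 2 mm. A picture is of the moment at which its call begins. There is no depth.
- job.sign_off(): hands the job in; it is judged then, once.
The state is a dict: "clock": time; "qpos": joint angles; "qd": joint speeds; "effort": joint torques, N m; "position": TCP position; "ee_rot": TCP orientation; "contact_force": force on the tool from outside, world axes, zero at the start; "moment": the same for the moment, N m; "width": finger opening in m; "gripper_force": force on a finger pad.
Only numpy, scipy, OpenCV 4.12 (cv2) and the standard library are available. Lean on these libraries where they do the work, as an engineer would, in place of code of your own. Each camera call takes 0.05 s, during which the arm holds its last target. There are 200 camera calls.

## Working session

There is one attempt and no reset: what is moved stays moved. The work goes in short steps, Python scripts to look and compute and a tool call to move; the robot and the scene stay as the last step left them, time stands still between calls to the robot, and variables do not carry over. Pictures are saved under pics/ and viewed, at most 10 in all, crops included, and the job is handed in when it is done.

Besides the shell and the picture viewer there is one more tool, called after "Emit:" as name(argument=value, ...) on one line, values as JSON. apply_moves: Moves the arm, as the interface text tells. Its arguments: {"type":"object","properties":{"xyz":{"type":"array","items":{"type":"array","items":{"type":"number","minimum":-1,"maximum":1}}},"rot":{"type":"array","items":{"type":"array","items":{"type":"number","minimum":-1,"maximum":1}}},"hand":{"type":"array","items":{"type":"number"}},"force":{"type":"number"}},"required":["xyz","rot","hand"]}

```bash
mkdir -p pics; ls
cat > h.py <<'E'
import numpy as np, cv2
from rig import status, get_image, job, manip
from scipy.spatial.transform import Rotation as R
def K(im):
    h=im["pixels"].shape[0]; f=h/2/np.tan(np.radians(im["fovy"])/2)
    return np.array([[f,0,im["cx"]],[0,f,im["cy"]],[0,0,1]])
def rot(q): return R.from_quat([q[1],q[2],q[3],q[0]])
def cast(im,uv,z):
    p=cv2.undistortPoints(np.array(uv,float).reshape(-1,1,2),K(im),np.array(im["dist"],float)).reshape(-1,2)
    d=rot(im["orientation"]).apply(np.c_[p,np.ones(len(p))]); o=np.array(im["origin"])
    return o+d*((z-o[2])/d[:,2])[:,None]
def proj(im,P):
    r=rot(im["orientation"]).inv(); t=r.apply(-np.array(im["origin"]))
    return cv2.projectPoints(np.array(P,float).reshape(-1,1,3),r.as_rotvec(),t,K(im),np.array(im["dist"],float))[0].reshape(-1,2)
def save(im,n,box=None,s=1):
    p=im["pixels"][:,:,::-1]
    if box: p=p[box[1]:box[3],box[0]:box[2]]
    cv2.imwrite("pics/"+n,cv2.resize(p,None,fx=s,fy=s,interpolation=cv2.INTER_CUBIC))
E
python3 - <<'E'
from h import *
import pickle
for n in("scene","top"):
    im=get_image(n); save(im,n+"0.png",s=1.4); pickle.dump(im,open(n+"0.pkl","wb")); print({k:v for k,v in im.items() if k!="pixels"})
print(status.get_state(), [a for a in dir(manip) if a[0]!='_'])
E
```

```text
pics
{'fovy': 44.96713263111211, 'cx': 293.05647193812257, 'cy': 208.96206225657184, 'dist': array([-0.11167699,  0.        ,  0.        ,  0.        ,  0.        ]), 'origin': array([1.19971832, 0.36642928, 0.68029573]), 'orientation': array([-0.24526962,  0.44905413,  0.76477167, -0.39155779])}
{'fovy': 47.107532456364105, 'cx': 278.6908017697836, 'cy': 211.01518195414545, 'dist': array([-0.07536998,  0.        ,  0.        ,  0.        ,  0.        ]), 'origin': array([ 0.41427029, -0.00283317,  1.27510175]), 'orientation': array([ 0.02169598, -0.6982993 ,  0.71527165, -0.01714192])}
{'clock': 0.1, 'qpos': array([-1.30996604e+00,  2.76543575e-01,  1.50603347e+00,  1.20507385e-05,
        1.36069590e+00, -1.20995739e-01]), 'qd': array([ 4.64581393e-04, -4.27358725e-05, -1.67587658e-03,  4.45174660e-04,
       -1.20850162e-04,  1.05527591e-03]), 'effort': array([ 9.69809771e-04, -4.17696154e+01, -2.46405315e+01, -1.28933275e-04,
        5.80027787e-03, -2.42479040e-06]), 'position': array([ 0.21413036, -0.53312332,  0.23050874]), 'ee_rot': array([-8.38504901e-04,  9.81831288e-01,  1.89754093e-01, -5.28154500e-05]), 'contact_force': array([ 0.25242822, -0.54374498,  0.103148  ]), 'moment': array([-0.02957967, -0.01972777, -0.01398358]), 'gripper_force': 0.0, 'width': 0.0853018040696739} ['MotionError', 'tcp_to_grasp']
```

View pics/scene0.png

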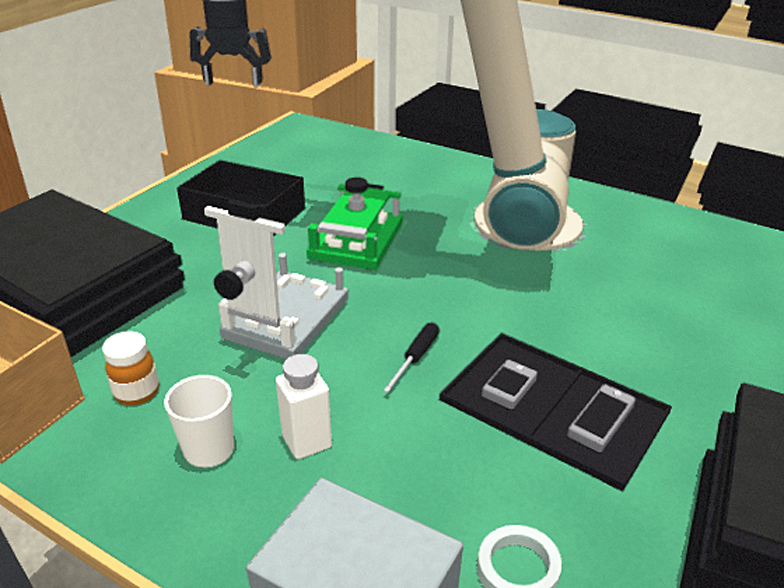

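View pics/top0.png

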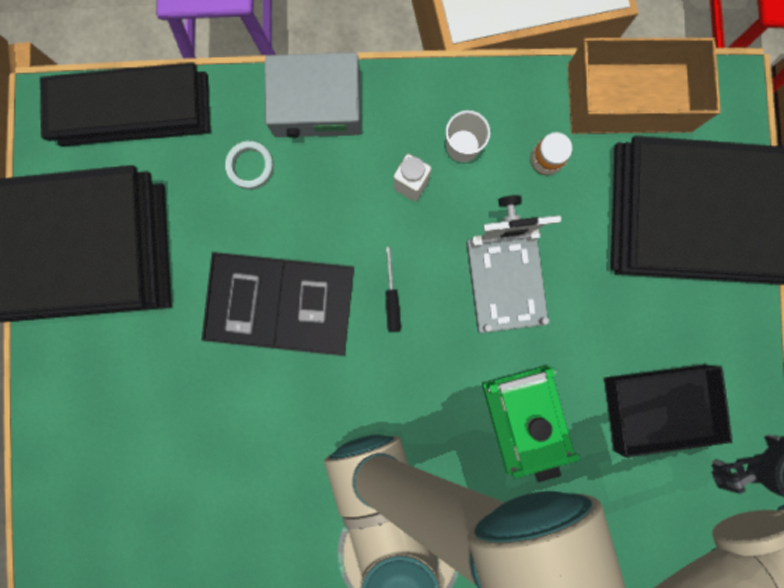

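Candidates for the longer handset, in viewed top-image pixels (1.4×): the handset at (241,303) and the handset at (313,301). The first is visibly longer, so I choose it. For the fixture there is the grey one at (508,285) and the green look-alike at (530,420), and I choose the grey one. Next I measure both and check with a close crop.

```bash
cat > m.py <<'E'
from h import *
import pickle
im=pickle.load(open("top0.pkl","rb")); a=im["pixels"]
hsv=cv2.cvtColor(a,cv2.COLOR_RGB2HSV)
m=((hsv[...,2]>75)&(hsv[...,1]<60)).astype(np.uint8)
def cont(box,m,z,amin):
    x0,y0,x1,y1=box; c,_=cv2.findContours(m[y0:y1,x0:x1].copy(),cv2.RETR_EXTERNAL,cv2.CHAIN_APPROX_NONE)
    for k in c:
        if cv2.contourArea(k)<amin: continue
        px=k.reshape(-1,2)+[x0,y0]
        P=cast(im,px,z)[:,:2]
        r=cv2.minAreaRect((P*1000).astype(np.float32))
        print(z,"px",px.mean(0).round(),"rect",np.round(r[0],1),np.round(r[1],1),round(r[2],1), cv2.boxPoints(r).round(0).tolist())
cont((150,185,250,250),m,.024,100)
print("tray"); 
mt=((hsv[...,2]<75)).astype(np.uint8); cont((140,175,258,258),mt,.012,1000)
print("white"); mw=((hsv[...,2]>215)&(hsv[...,1]<40)).astype(np.uint8); cont((330,165,400,240),mw,.04,5)
print("base"); cont((330,150,400,240),m,.03,300)
save(im,"crop.png",(140,130,410,260),2.9)
E
python3 m.py
```

```text
0.024 px [223. 215.] rect [476.5 149.3] [50.9 77.6] 84.6 [[435.0, 128.0], [513.0, 120.0], [518.0, 171.0], [440.0, 178.0]]
0.024 px [172. 216.] rect [476.  282.5] [ 51.2 111.1] 81.4 [[417.0, 265.0], [527.0, 249.0], [535.0, 300.0], [425.0, 316.0]]
tray
0.012 px [198. 217.] rect [474.6 217.5] [271.2 167.5] 82.7 [[374.0, 94.0], [540.0, 72.0], [575.0, 341.0], [409.0, 363.0]]
white
0.04 px [359. 228.] rect [ 433.8 -201.6] [ 9.  19.2] 9.8 [[428.0, -193.0], [431.0, -212.0], [440.0, -210.0], [437.0, -191.0]]
0.04 px [374. 226.] rect [ 436.5 -239.4] [20.6  7.7] 88.6 [[432.0, -250.0], [440.0, -250.0], [441.0, -229.0], [433.0, -229.0]]
0.04 px [352. 222.] rect [ 450.4 -183.8] [23.2  9.3] 5.3 [[438.0, -180.0], [439.0, -190.0], [462.0, -187.0], [462.0, -178.0]]
0.04 px [379. 218.] rect [ 456.7 -254.3] [ 7.8 23.2] 88.0 [[445.0, -258.0], [468.0, -259.0], [468.0, -251.0], [445.0, -250.0]]
0.04 px [348. 186.] rect [ 543.8 -174.5] [ 7.7 23.3] 88.1 [[532.0, -178.0], [555.0, -179.0], [556.0, -171.0], [532.0, -170.0]]
0.04 px [374. 182.] rect [ 550.  -244.7] [ 7.8 23.4] 87.9 [[538.0, -248.0], [562.0, -249.0], [562.0, -241.0], [538.0, -240.0]]
0.04 px [353. 178.] rect [ 562.6 -188.4] [ 8.1 19.2] 8.2 [[557.0, -179.0], [560.0, -198.0], [568.0, -197.0], [565.0, -178.0]]
0.04 px [368. 176.] rect [ 566.  -227.1] [18.3  7.8] 88.7 [[562.0, -236.0], [570.0, -236.0], [570.0, -218.0], [562.0, -218.0]]
0.04 px [341. 172.] rect [ 580.6 -157.7] [12.9  7.8] 88.7 [[577.0, -164.0], [584.0, -164.0], [585.0, -151.0], [577.0, -151.0]]
0.04 px [382. 168.] rect [ 587.2 -265.5] [10.5  5.2] 88.7 [[585.0, -271.0], [590.0, -271.0], [590.0, -260.0], [585.0, -260.0]]
base
0.03 px [366. 189.] rect [ 521.1 -216.3] [165.1 233.1] 81.6 [[394.0, -281.0], [624.0, -315.0], [648.0, -152.0], [418.0, -118.0]]
```

View pics/crop.png

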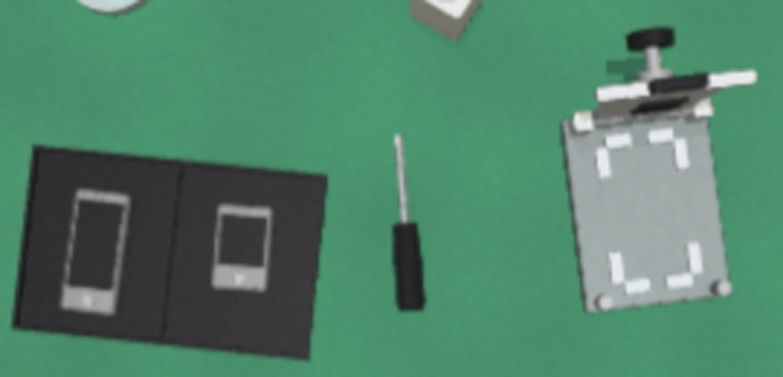

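The crop confirms both choices. The long handset has its centre at crop (95,252), with the key end at the bottom. The bed with its white corner blocks is at crop (650,210), and the lid stands upright. Measured handset: (0.476, 0.2825), yaw −8.5°. Measured bed: (0.500, −0.214), yaw about 5.5°. Moving over the tray.

Emit:
apply_moves(xyz=[[0.1,-0.12,0],[0.1,-0.12,0],[0.1,-0.12,0],[0.1,-0.12,0],[0.1,-0.12,0],[0.1,-0.12,0],[0.1,-0.12,0],[0.1,-0.12,0]], rot=[[0,0,0],[0,0,0],[0,0,0],[0,0,0],[0,0,0],[0,0,0],[0,0,0],[0,0,0]], hand=[0.75,0.75,0.75,0.75,0.75,0.75,0.75,0.75], force=40)

```text
clock: 1.1
position: [0.3297, -0.1754, 0.2311]
ee_rot: [-0.0, 0.982, 0.189, 0.0]
contact_force: [0.6, 0.6, -0.2]
width: 0.0749
gripper_force: 0.0
```

Emit:
apply_moves(xyz=[[0.1,-0.12,0],[0.1,-0.12,0],[0.1,-0.12,0],[0.1,-0.12,0],[0.1,-0.12,0],[0.1,-0.12,0],[0.1,-0.12,0],[0.1,-0.12,0]], rot=[[0,0,0],[0,0,0],[0,0,0],[0,0,0],[0,0,0],[0,0,0],[0,0,0],[0,0,0]], hand=[0.75,0.75,0.75,0.75,0.75,0.75,0.75,0.75])

```text
clock: 2.1
position: [0.4451, 0.1813, 0.231]
ee_rot: [0.0, 0.982, 0.19, -0.0]
contact_force: [0.9, -0.6, -0.4]
width: 0.0747
gripper_force: 0.0
```

Emit:
apply_moves(xyz=[[0.1,-0.12,0],[0.1,-0.12,0],[0,0,0],[0,0,0],[0,0,0],[0,0,0],[0,0,0],[0,0,0]], rot=[[0,0,0],[0,0,0],[0,0,0.12],[0,0,0.12],[0,0,0.12],[0,0,0.14],[0,0,0],[0,0,0]], hand=[0.75,0.75,0.75,0.75,0.75,0.75,0.75,0.75])

```text
clock: 3.1
position: [0.4738, 0.2688, 0.231]
ee_rot: [0.0, 0.998, -0.07, -0.0]
contact_force: [0.5, -0.6, 0.5]
width: 0.075
gripper_force: 0.0
```

```bash
cat >> h.py <<'E'
def need(x,y,z,yaw,pitch=0):
    "shares of move from measured pose to (x,y,z) with tool down (tilted by pitch about tool y), tool x at yaw deg"
    s=status.get_state(); r=rot(s["ee_rot"]); d=r.inv().apply(np.array([x,y,z])-s["position"])/.3
    g=R.from_euler("z",yaw,degrees=True)*R.from_euler("x",180,degrees=True)*R.from_euler("y",pitch,degrees=True)
    print("t",round(float(s["clock"]),2),"pos",s["position"].round(4),"zyx",r.as_euler("ZYX",degrees=True).round(2),"F",s["contact_force"].round(1),"w",round(float(s["width"]),4),"q",s["qpos"].round(2))
    print("shift shares",d.round(3),"rot shares",np.degrees((r.inv()*g).as_rotvec()/60).round(3))
E
python3 -c "
from h import *
need(.476,.2825,.007,-8.5)"
```

```text
t 3.1 pos [0.4738 0.2688 0.231 ] zyx [-8.0100e+00  3.0000e-02  1.7998e+02] F [ 0.5 -0.6  0.5] w 0.075 q [ 0.39  0.23  1.57 -0.    1.34  2.1 ]
shift shares [ 0.001 -0.046  0.747] rot shares [0.    0.    0.008]
```

Emit:
apply_moves(xyz=[[0,-0.046,0.1],[0,0,0.14],[0,0,0.14],[0,0,0.12],[0,0,0.1],[0,0,0.07],[0,0,0.04],[0,0,0]], rot=[[0,0,0.008],[0,0,0],[0,0,0],[0,0,0],[0,0,0],[0,0,0],[0,0,0],[0,0,0]], hand=[0.75,0.75,0.75,0.75,0.75,0.75,0.75,0.75])

```text
clock: 4.1
position: [0.4756, 0.2824, 0.0177]
ee_rot: [0.0, 0.997, -0.075, -0.001]
contact_force: [0.2, 0.3, 0.3]
width: 0.0746
gripper_force: 0.0
```

```bash
python3 -c "
from h import *
need(.476,.2825,.007,-8.5)
im=get_image('scene'); save(im,'g1.png',(300,200,500,350),3)"
```

```text
t 4.1 pos [0.4756 0.2824 0.0177] zyx [-8.5700e+00  7.0000e-02  1.7995e+02] F [0.2 0.3 0.3] w 0.0746 q [ 0.41  0.45  1.84 -0.    0.85  2.13]
shift shares [ 0.001 -0.001  0.036] rot shares [ 0.001  0.001 -0.001]
```

View pics/g1.png

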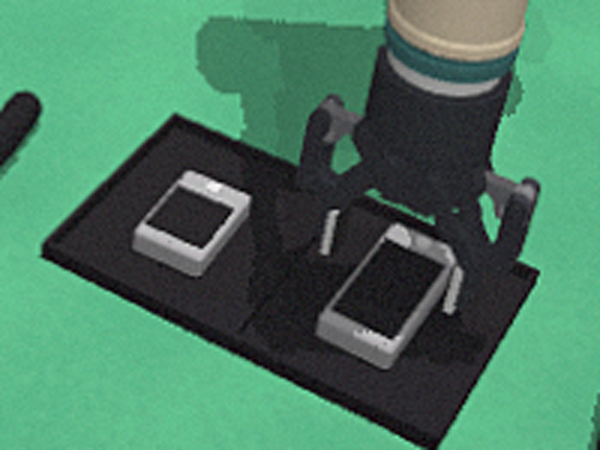

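The fingers straddle the longer handset, with the tips at crop (328,255) and (452,312) and the handset centre at about (385,290). Lowering and gripping.

Emit:
apply_moves(xyz=[[0,0,0.02],[0,0,0.017],[0,0,0],[0,0,0],[0,0,0],[0,0,0],[0,0,0],[0,0,0]], rot=[[0,0,0],[0,0,0],[0,0,0],[0,0,0],[0,0,0],[0,0,0],[0,0,0],[0,0,0]], hand=[0.75,0.75,0.75,-0.2,-0.2,-0.2,-0.2,-0.2], force=40)

```text
clock: 5.15
position: [0.4763, 0.2828, 0.0076]
ee_rot: [-0.0, 0.997, -0.075, 0.001]
contact_force: [0.3, 0.6, 6.3]
width: 0.0486
gripper_force: 43.0
```

Emit:
apply_moves(xyz=[[0,0,0],[0,0,0],[0,0,-0.05],[0,0,-0.1],[0,0,-0.15],[0,0,-0.15],[0,0,-0.15],[0,0,-0.05]], rot=[[0,0,0],[0,0,0],[0,0,0],[0,0,0],[0,0,0],[0,0,0],[0,0,0],[0,0,0]], hand=[-0.2,-0.2,-0.2,-0.2,-0.2,-0.2,-0.2,-0.2])

```text
clock: 6.15
position: [0.4769, 0.283, 0.2053]
ee_rot: [-0.001, 0.997, -0.075, 0.002]
contact_force: [0.7, 0.2, -2.3]
width: 0.0487
gripper_force: 42.3
```

```bash
python3 -c "
from h import *
need(.5,-.2142,.2,5.5)
im=get_image('scene'); save(im,'g2.png',(300,50,500,350),2)"
```

```text
t 6.15 pos [0.4769 0.283  0.2053] zyx [  -8.6    -0.25 -179.86] F [ 0.7  0.2 -2.3] w 0.0487 q [ 0.41  0.26  1.6  -0.    1.28  2.13]
shift shares [0.324 1.627 0.015] rot shares [-0.002 -0.005 -0.235]
```

View pics/g2.png

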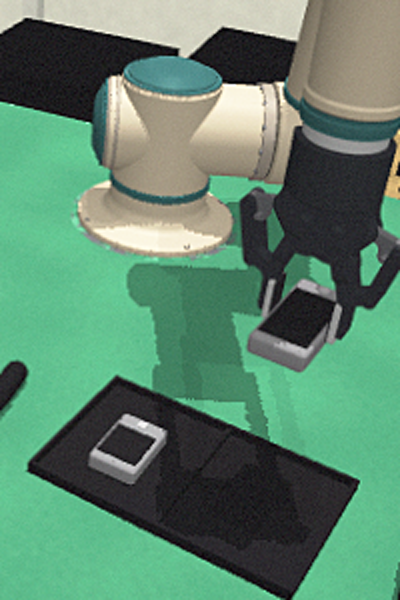

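The handset is firmly held and level, at crop (295,325). Carrying it to a point short of the bed.

```bash
python3 -c "
from h import *
need(.45,-.219,.19,5.5)"
```

```text
t 6.2 pos [0.477  0.283  0.2056] zyx [  -8.6    -0.26 -179.84] F [-0.  -0.2 -0.3] w 0.0491 q [ 0.41  0.26  1.6  -0.    1.28  2.13]
shift shares [0.161 1.668 0.048] rot shares [-0.002 -0.005 -0.235]
```

Emit:
apply_moves(xyz=[[0.005,0.05,0],[0.01,0.1,0],[0.013,0.14,0],[0.013,0.14,0],[0.013,0.14,0],[0.013,0.14,0],[0.013,0.14,0],[0.013,0.14,0]], rot=[[0,0,0],[0,0,0],[0,0,0],[0,0,0],[0,0,0],[0,0,0],[0,0,0],[0,0,0]], hand=[-0.2,-0.2,-0.2,-0.2,-0.2,-0.2,-0.2,-0.2])

```text
clock: 7.2
position: [0.4566, -0.0171, 0.1997]
ee_rot: [0.0, 0.997, -0.075, -0.003]
contact_force: [0.3, 0.3, -1.2]
width: 0.049
gripper_force: 42.3
```

Emit:
apply_moves(xyz=[[0.013,0.14,0],[0.013,0.14,0],[0.013,0.14,0],[0.013,0.14,0],[0.01,0.08,0],[0.01,0.04,0],[0,0,0],[0,0,0]], rot=[[0,0,0],[0,0,0],[0,0,0],[0,0,-0.06],[0,0,-0.06],[0,0,-0.06],[0,0,-0.055],[0,0,0]], hand=[-0.2,-0.2,-0.2,-0.2,-0.2,-0.2,-0.2,-0.2])

```text
clock: 8.2
position: [0.4509, -0.2198, 0.1998]
ee_rot: [-0.001, 0.999, 0.047, -0.002]
contact_force: [-0.6, 0.5, -0.2]
width: 0.0492
gripper_force: 42.3
```

```bash
python3 -c "
from h import *
need(.45,-.219,.08,5.5)
need(.5,-.2142,.08,5.5)"
```

```text
t 8.2 pos [ 0.4509 -0.2198  0.1998] zyx [   5.4     0.25 -179.83] F [-0.6  0.5 -0.2] w 0.0492 q [-0.59  0.19  1.7  -0.    1.25  0.88]
shift shares [-0.001 -0.002  0.399] rot shares [-0.003  0.004 -0.002]
t 8.2 pos [ 0.4509 -0.2198  0.1998] zyx [   5.4     0.25 -179.83] F [-0.6  0.5 -0.2] w 0.0492 q [-0.59  0.19  1.7  -0.    1.25  0.88]
shift shares [ 0.167 -0.002  0.399] rot shares [-0.003  0.004 -0.002]
```

Emit:
apply_moves(xyz=[[0,0,0.06],[0,0,0.12],[0,0,0.12],[0,0,0.099],[0.05,0,0],[0.07,0,0],[0.047,0,0],[0,0,0]], rot=[[0,0,0],[0,0,0],[0,0,0],[0,0,0],[0,0,0],[0,0,0],[0,0,0],[0,0,0]], hand=[-0.2,-0.2,-0.2,-0.2,-0.2,-0.2,-0.2,-0.2])

```text
clock: 9.2
position: [0.5044, -0.2154, 0.0832]
ee_rot: [0.001, 0.999, 0.048, 0.001]
contact_force: [-0.3, -0.5, -2.1]
width: 0.0489
gripper_force: 42.3
```

```bash
python3 -c "
from h import *
need(.5,-.2142,.035,5.5)
im=get_image('scene'); save(im,'p1.png',(130,60,330,280),2.7)"
```

```text
t 9.2 pos [ 0.5044 -0.2154  0.0832] zyx [ 5.5600e+00 -9.0000e-02  1.7993e+02] F [-0.3 -0.5 -2.1] w 0.0489 q [-0.53  0.36  1.78 -0.    1.    0.94]
shift shares [-0.015 -0.005  0.161] rot shares [ 0.001 -0.001  0.001]
```

View pics/p1.png

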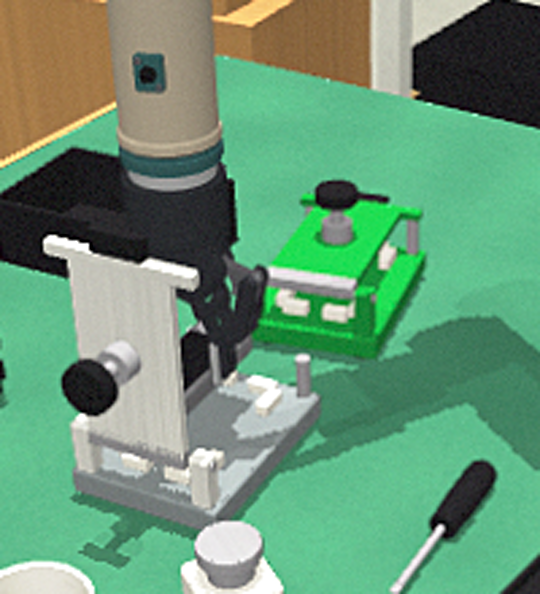

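The handset is over the bed behind the upright lid, whose plunger head is at crop (90,385). Nothing is touching. Lowering and releasing.

Emit:
apply_moves(xyz=[[-0.015,-0.005,0.03],[0,0,0.05],[0,0,0.04],[0,0,0.025],[0,0,0.013],[0,0,0.005],[0,0,0],[0,0,0]], rot=[[0,0,0],[0,0,0],[0,0,0],[0,0,0],[0,0,0],[0,0,0],[0,0,0],[0,0,0]], hand=[-0.2,-0.2,-0.2,-0.2,-0.2,-0.2,-0.2,-0.2])

```text
clock: 10.25
position: [0.4985, -0.2143, 0.0339]
ee_rot: [0.0, 0.999, 0.048, 0.0]
contact_force: [0.1, -0.5, -1.5]
width: 0.0491
gripper_force: 42.4
```

```bash
python3 -c "
from h import *
need(.5,-.2142,.034,5.5)"
```

```text
t 10.25 pos [ 0.4985 -0.2143  0.0339] zyx [ 5.5000e+00 -4.0000e-02  1.7997e+02] F [ 0.1 -0.5 -1.5] w 0.0491 q [-0.53  0.41  1.85 -0.    0.88  0.94]
shift shares [ 0.005  0.    -0.   ] rot shares [ 0.001 -0.001 -0.   ]
```

Emit:
apply_moves(xyz=[[0.005,0,0],[0,0,0],[0,0,0],[0,0,0],[0,0,0],[0,0,-0.02],[0,0,-0.06],[0,0,-0.12]], rot=[[0,0,0],[0,0,0],[0,0,0],[0,0,0],[0,0,0],[0,0,0],[0,0,0],[0,0,0]], hand=[-0.2,0.3,0.5,0.75,0.75,0.75,0.75,0.75])

```text
clock: 11.25
position: [0.4986, -0.2134, 0.0933]
ee_rot: [-0.001, 0.999, 0.048, -0.001]
contact_force: [0.3, 0.1, -0.4]
width: 0.0749
gripper_force: 0.0
```

Emit:
apply_moves(xyz=[[-0.06,0,-0.12],[-0.12,0,-0.12],[-0.15,0,-0.12],[-0.15,0,-0.12],[-0.1,0,-0.1],[0,0,0],[0,0,0]], rot=[[0,0,0],[0,0,0],[0,0,0],[0,0,0],[0,0,0],[0,0,0],[0,0,0]], hand=[0.3,-1,-1,-1,-1,-1,-1])

```text
clock: 12.12
position: [0.3267, -0.2304, 0.2673]
ee_rot: [-0.0, 0.999, 0.048, 0.0]
contact_force: [-0.4, 0.0, -0.4]
width: -0.0002
gripper_force: 0.0
```

```bash
python3 -c "
from h import *
import pickle
need(.5,-.2142,.2,5.5)
t=get_image('top'); pickle.dump(t,open('top1.pkl','wb'));s=get_image('scene'); pickle.dump(s,open('sc1.pkl','wb'))
a=t['pixels'][120:250,320:410]; b=s['pixels'][130:270,140:270]
a=cv2.resize(a,None,fx=4,fy=4,interpolation=2); b=cv2.resize(b,None,fx=3.2,fy=3.714,interpolation=2)
b=cv2.resize(b,(416,520)); cv2.imwrite('pics/v1.png',np.hstack([a,b])[:,:,::-1])"
```

```text
t 12.12 pos [ 0.3267 -0.2304  0.2673] zyx [ 5.4800e+00 -4.0000e-02 -1.7999e+02] F [-0.4  0.  -0.4] w -0.0002 q [-0.79 -0.02  1.77  0.    1.39  0.69]
shift shares [0.58  0.001 0.225] rot shares [-0.    -0.001 -0.   ]
```

View pics/v1.png

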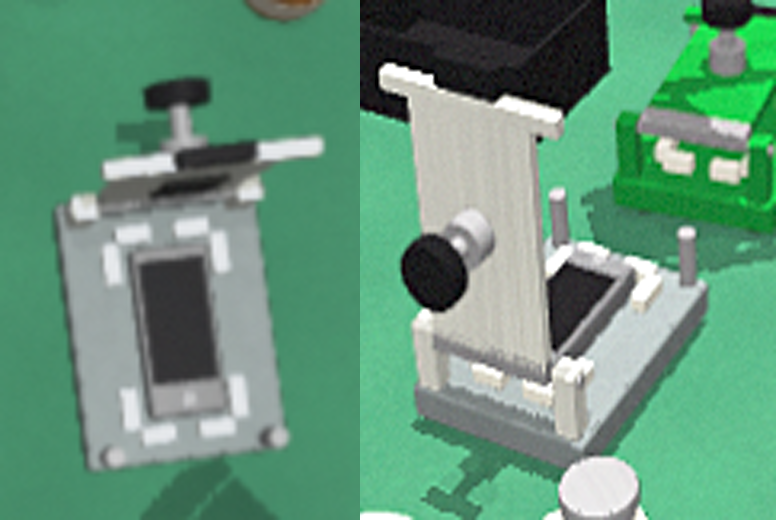

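The handset lies screen up between the four pairs of corner blocks, with its centre at about crop (180,333). The lid is still upright, with the black tab at (215,157) and the plunger head at (178,93). Next I compute offsets and the lid-push waypoints.

Run:
```python
from h import *
import pickle
im=pickle.load(open("top1.pkl","rb"))
f=lambda p:np.array(p)/4+[320,120]
c=cast(im,f([[133,258],[208,245],[150,420],[228,408]]),.05)
B=np.array([.5,-.2142]);u=np.array([np.cos(np.radians(5.5)),np.sin(np.radians(5.5))]);v=np.array([-u[1],u[0]])
d=c.mean(0)[:2]-B; print("handset off x,y mm",d@u*1000,d@v*1000)
H=B+.078*u
for n,p,z in(("tab",[216,157],.232),("head",[178,93],.15)):
    q=cast(im,[f(p)],z)[0,:2]-H; print(n,q@u,q@v)
for n,z,k in [("edgeL",.229,[105,168]),("edgeR",.229,[322,147])]:
    q=cast(im,[f(k)],z)[0,:2]-H; print(n,q@u,q@v)
# plunger head predicted/edge pixel for several theta
for th in(1.45,1.5,1.55,1.6,1.65,1.7,1.75):
    pt=lambda r,n,y: np.r_[H+u*(-r*np.cos(th)+n*np.sin(th))+v*y,.067+r*np.sin(th)+n*np.cos(th)]
    print(th,((proj(im,[pt(162,5,0)*1 if 0 else pt(.162,.005,.061),pt(.162,.005,-.061),pt(.082,.06,0)])-[320,120])*4).round().tolist())
need(*(H+u*.07),.3,5.5)
```

```text
handset off x,y mm -3.6614299577275027 -1.787701024003626
tab 0.002241207114846488 -0.0013683647253048398
head 0.05415454496014139 -0.0013823407789616791
edgeL 0.0038272641984113424 0.059382562051229604
edgeR 0.0013062258914790983 -0.06089153505114153
1.45 [[106.0, 202.0], [326.0, 176.0], [178.0, 99.0]]
1.5 [[104.0, 187.0], [324.0, 161.0], [177.0, 92.0]]
1.55 [[103.0, 172.0], [322.0, 146.0], [175.0, 86.0]]
1.6 [[101.0, 158.0], [320.0, 132.0], [173.0, 81.0]]
1.65 [[99.0, 144.0], [318.0, 118.0], [171.0, 75.0]]
1.7 [[96.0, 129.0], [315.0, 104.0], [169.0, 70.0]]
1.75 [[94.0, 116.0], [313.0, 90.0], [168.0, 66.0]]
t 12.22 pos [ 0.3268 -0.2301  0.2664] zyx [ 5.5400e+00  6.0000e-02 -1.7989e+02] F [-0.2 -0.2  0.1] w 0.0002 q [-0.79 -0.01  1.77  0.    1.39  0.69]
shift shares [ 1.073  0.003 -0.113] rot shares [-0.002  0.001  0.001]
```

Emit:
apply_moves(xyz=[[0.05,0,-0.113],[0.12,0,0],[0.15,0,0],[0.16,0,0],[0.16,0,0],[0.16,0,0],[0.12,0,0],[0.087,0,0]], rot=[[0,0,0],[0,0,0],[0,0,0],[0,0,0],[0,0,0],[0,0,0],[0,0,0],[0,0,0]], hand=[-1,-1,-1,-1,-1,-1,-1,-1])

```text
clock: 13.22
position: [0.6295, -0.2003, 0.2985]
ee_rot: [-0.001, 0.999, 0.049, -0.002]
contact_force: [0.5, 0.3, 0.1]
width: 0.0001
gripper_force: 0.0
```

Emit:
apply_moves(xyz=[[0,0,0],[0,0,0.05],[0,0,0.1],[0,0,0.1],[0,0,0.04],[0,0,0]], rot=[[0,0,0],[0,0,0],[0,0,0],[0,0,0],[0,0,0],[0,0,0]], hand=[-1,-1,-1,-1,-1,-1])

```text
clock: 13.98
position: [0.6261, -0.2015, 0.2136]
ee_rot: [-0.0, 0.999, 0.048, -0.001]
contact_force: [0.6, 0.3, -0.2]
width: 0.0
gripper_force: 0.0
```

Run:
```python
from h import *
B=np.array([.5,-.2142]);u=np.array([np.cos(np.radians(5.5)),np.sin(np.radians(5.5))]);H=B+.078*u
s=status.get_state();p=s["position"];cu,cz=(p[:2]-H)@u,p[2]
need(*(H+u*cu),cz,5.5)
print("rel",cu,cz); r=.163
for th in np.r_[1.5,1.4:0:-.15,0]:
    n=.008; x=-r*np.cos(th)+n*np.sin(th)+.011; z=.067+r*np.sin(th)+n*np.cos(th)
    print(round(th,2),"abs",round(x,3),round(z,3),"step",round((x-cu)/.3,3),round(-(z-cz)/.3,3)); cu,cz=x,z
```

```text
t 13.97 pos [ 0.6261 -0.2015  0.2136] zyx [ 5.4700e+00  1.1000e-01 -1.7995e+02] F [ 0.6  0.3 -0.2] w 0.0 q [-0.42  0.41  1.34 -0.    1.39  1.06]
shift shares [ 0.     0.002 -0.   ] rot shares [-0.001  0.002 -0.   ]
rel 0.048723762775838585 0.21364366233536874
1.5 abs 0.007 0.23 step -0.138 -0.055
1.4 abs -0.009 0.229 step -0.054 0.004
1.25 abs -0.033 0.224 step -0.08 0.016
1.1 abs -0.056 0.216 step -0.077 0.028
0.95 abs -0.077 0.204 step -0.072 0.039
0.8 abs -0.097 0.19 step -0.065 0.049
0.65 abs -0.114 0.172 step -0.057 0.058
0.5 abs -0.128 0.152 step -0.048 0.066
0.35 abs -0.139 0.13 step -0.037 0.073
0.2 abs -0.147 0.107 step -0.026 0.077
0.05 abs -0.151 0.083 step -0.014 0.08
0.0 abs -0.152 0.075 step -0.002 0.027
```

Emit:
apply_moves(xyz=[[-0.07,0,0],[-0.06,0,0],[-0.04,0,0],[-0.04,0,0],[-0.04,0,0],[-0.04,0,0],[-0.04,0,0],[-0.04,0,0]], rot=[[0,0,0],[0,0,0],[0,0,0],[0,0,0],[0,0,0],[0,0,0],[0,0,0],[0,0,0]], hand=[-1,-1,-1,-1,-1,-1,-1,-1])

```text
clock: 14.98
position: [0.5158, -0.2124, 0.2146]
ee_rot: [0.0, 0.999, 0.048, -0.0]
contact_force: [2.4, 0.2, 0.3]
width: 0.0001
gripper_force: 0.9
```

Emit:
apply_moves(xyz=[[-0.037,0,0.015],[-0.036,0,0.019],[-0.036,0,0.02],[-0.033,0,0.024],[-0.033,0,0.025],[-0.028,0,0.029],[-0.028,0,0.029],[0,0,0]], rot=[[0,0,0],[0,0,0],[0,0,0],[0,0,0],[0,0,0],[0,0,0],[0,0,0],[0,0,0]], hand=[-1,-1,-1,-1,-1,-1,-1,-1])

```text
clock: 15.98
position: [0.446, -0.2185, 0.1652]
ee_rot: [-0.001, 0.999, 0.048, -0.002]
contact_force: [-0.6, 0.5, -1.0]
width: 0.0
gripper_force: 0.0
```

Run:
```python
from h import *
B=np.array([.5,-.2142]);u=np.array([np.cos(np.radians(5.5)),np.sin(np.radians(5.5))]);H=B+.078*u
need(*(H+u*-.114),.172,5.5)
im=get_image('scene'); save(im,'l1.png',(130,60,330,280),2.7)
```

```text
t 15.97 pos [ 0.446  -0.2185  0.1652] zyx [ 5.4800e+00  1.7000e-01 -1.7991e+02] F [-0.6  0.5 -1. ] w 0.0 q [-0.6   0.21  1.77 -0.    1.16  0.88]
shift shares [ 0.061  0.003 -0.023] rot shares [-0.001  0.003 -0.   ]
```

View pics/l1.png

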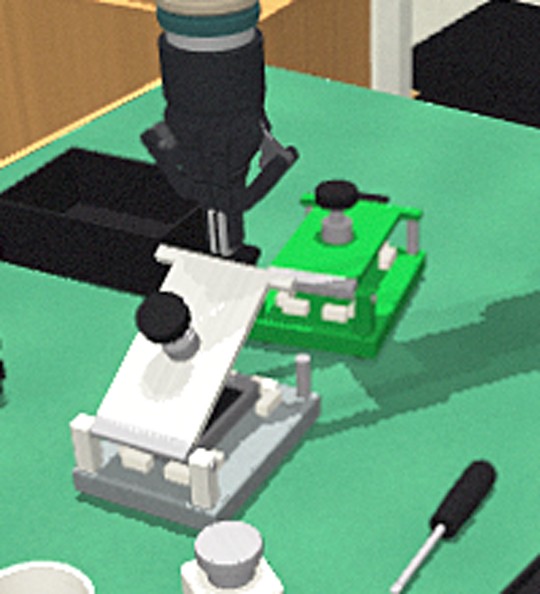

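The lid is at about 0.7 rad with its free edge at crop (225,265). The fingertip has slipped to the front of the tab and carries no load. I raise it, step back over the lid and push down along the arc.

Emit:
apply_moves(xyz=[[-0.03,0,-0.1],[0,0,-0.14],[0.06,0,-0.02],[0.08,0,0],[0,0,0.05],[0,0,0.08],[0,0,0.06],[0,0,0.02]], rot=[[0,0,0],[0,0,0],[0,0,0],[0,0,0],[0,0,0],[0,0,0],[0,0,0],[0,0,0]], hand=[-1,-1,-1,-1,-1,-1,-1,-1])

```text
clock: 17.02
position: [0.4786, -0.2151, 0.1792]
ee_rot: [-0.001, 0.999, 0.048, -0.002]
contact_force: [0.3, 0.0, 0.1]
width: -0.0003
gripper_force: 0.0
```

Run:
```python
from h import *
B=np.array([.5,-.2142]);u=np.array([np.cos(np.radians(5.5)),np.sin(np.radians(5.5))]);H=B+.078*u
need(*(H+u*-.1),.17,5.5)
```

```text
t 17.02 pos [ 0.4786 -0.2151  0.1792] zyx [   5.5     0.23 -179.86] F [0.3 0.  0.1] w -0.0003 q [-0.55  0.24  1.69 -0.    1.22  0.92]
shift shares [-0.002  0.004  0.031] rot shares [-0.002  0.004 -0.   ]
```

Emit:
apply_moves(xyz=[[0,0,0.03],[-0.03,0,0.04],[-0.03,0,0.04],[-0.02,0,0.04],[-0.015,0,0.035],[-0.015,0,0.035],[-0.01,0,0.035],[0,0,0]], rot=[[0,0,0],[0,0,0],[0,0,0],[0,0,0],[0,0,0],[0,0,0],[0,0,0],[0,0,0]], hand=[-1,-1,-1,-1,-1,-1,-1,-1])

```text
clock: 18.02
position: [0.444, -0.2189, 0.1037]
ee_rot: [-0.001, 0.999, 0.048, -0.001]
contact_force: [0.2, -0.6, 0.4]
width: -0.0002
gripper_force: 0.0
```

Run:
```python
from h import *
B=np.array([.5,-.2142]);u=np.array([np.cos(np.radians(5.5)),np.sin(np.radians(5.5))]);H=B+.078*u
need(*(H+u*-.141),.075,5.5)
```

```text
t 18.02 pos [ 0.444  -0.2189  0.1037] zyx [ 5.4800e+00  8.0000e-02 -1.7993e+02] F [ 0.2 -0.6  0.4] w -0.0002 q [-0.6   0.27  1.87  0.    1.01  0.88]
shift shares [-0.023  0.003  0.096] rot shares [-0.001  0.001 -0.   ]
```

Emit:
apply_moves(xyz=[[-0.01,0,0.03],[-0.008,0,0.03],[0,0,0.02],[0,0,0.015],[0,0,0.01],[0,0,0]], rot=[[0,0,0],[0,0,0],[0,0,0],[0,0,0],[0,0,0],[0,0,0]], hand=[-1,-1,-1,-1,-1,-1])

```text
clock: 18.77
position: [0.4388, -0.2197, 0.0767]
ee_rot: [0.0, 0.999, 0.048, -0.0]
contact_force: [-7.0, 3.7, 29.8]
width: -0.0
gripper_force: 14.9
```

Run:
```python
from h import *
B=np.array([.5,-.2142]);u=np.array([np.cos(np.radians(5.5)),np.sin(np.radians(5.5))]);H=B+.078*u
need(*(H+u*-.141),.075,5.5)
im=get_image('scene'); t=get_image('top')
a=t['pixels'][130:250,310:410]; b=im['pixels'][80:260,150:300]
cv2.imwrite('pics/l2.png',np.hstack([cv2.resize(a,(400,480),interpolation=2),cv2.resize(b,(400,480),interpolation=2)])[:,:,::-1])
```

```text
t 18.77 pos [ 0.4388 -0.2197  0.0767] zyx [5.5300e+00 2.0000e-02 1.7995e+02] F [-7.   3.7 29.8] w -0.0 q [-0.61  0.29  1.91 -0.    0.94  0.87]
shift shares [-0.005  0.001  0.006] rot shares [0.001 0.    0.001]
```

View pics/l2.png

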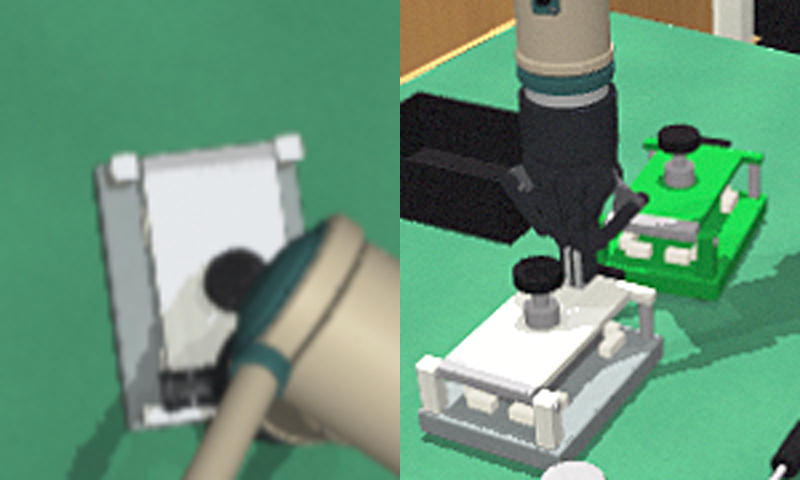

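The lid is shut: it lies level on its rest pins, with 30 N of support at z 0.077. The plunger head is at right-crop (540,270). Moving over the head.

Emit:
apply_moves(xyz=[[0,0,-0.08],[0,0,-0.15],[0,0,-0.11],[0.05,0,0],[0.1,0,0],[0.055,0,0],[0,0,0.03],[0,0,0]], rot=[[0,0,0],[0,0,0],[0,0,0],[0,0,0],[0,0,0],[0,0,0],[0,0,0],[0,0,0]], hand=[-1,-1,-1,-1,-1,-1,-1,-1])

```text
clock: 19.88
position: [0.4988, -0.2131, 0.1642]
ee_rot: [-0.001, 0.999, 0.048, -0.002]
contact_force: [-1.5, -0.3, 0.5]
width: 0.0002
gripper_force: 0.0
```

Run:
```python
from h import *
need(.5,-.2142,.114,5.5)
t=get_image('top'); print(cast(t,[[310+233/4,130+280/4]],.127))
```

```text
t 19.88 pos [ 0.4988 -0.2131  0.1642] zyx [   5.51    0.24 -179.86] F [-1.5 -0.3  0.5] w 0.0002 q [-0.53  0.28  1.68 -0.    1.19  0.94]
shift shares [0.004 0.004 0.167] rot shares [-0.002  0.004  0.   ]
[[ 0.49869181 -0.21108818  0.127     ]]
```

Aligned over the head. Pressing.

Emit:
apply_moves(xyz=[[0,0,0.05],[0,0,0.05],[0,0,0.03],[0,0,0.02],[0,0,0.012],[0,0,0.006],[0,0,0],[0,0,0]], rot=[[0,0,0],[0,0,0],[0,0,0],[0,0,0],[0,0,0],[0,0,0],[0,0,0],[0,0,0]], hand=[-1,-1,-1,-1,-1,-1,-1,-1])

```text
clock: 20.92
position: [0.4996, -0.2135, 0.1166]
ee_rot: [-0.0, 0.999, 0.048, -0.001]
contact_force: [-3.5, 0.9, 7.3]
width: 0.0001
gripper_force: 4.0
```

Emit:
apply_moves(xyz=[[0,0,0.008],[0,0,0.004],[0,0,0]], rot=[[0,0,0],[0,0,0],[0,0,0]], hand=[-1,-1,-1])

```text
clock: 21.3
position: [0.4997, -0.2136, 0.1149]
ee_rot: [0.0, 0.999, 0.048, -0.0]
contact_force: [-7.1, 2.7, 17.7]
width: -0.0001
gripper_force: 9.2
```

At the stop: 17.7 N, above the 9 N that holds it there. Holding for 1 s, then lifting off.

Emit:
apply_moves(xyz=[[0,0,0.004],[0,0,0],[0,0,0],[0,0,0],[0,0,0],[0,0,0],[0,0,0],[0,0,0]], rot=[[0,0,0],[0,0,0],[0,0,0],[0,0,0],[0,0,0],[0,0,0],[0,0,0],[0,0,0]], hand=[-1,-1,-1,-1,-1,-1,-1,-1])

```text
clock: 22.3
position: [0.4997, -0.2136, 0.1148]
ee_rot: [0.0, 0.999, 0.048, 0.0]
contact_force: [-6.7, 3.3, 24.2]
width: -0.0003
gripper_force: 12.4
```

Emit:
apply_moves(xyz=[[0,0,-0.02],[0,0,-0.04],[0,0,-0.1],[0,0,-0.15],[0,0,-0.15],[-0.15,0,0],[-0.15,0,0],[-0.1,0,0]], rot=[[0,0,0],[0,0,0],[0,0,0],[0,0,0],[0,0,0],[0,0,0],[0,0,0],[0,0,0]], hand=[-1,-1,-1,-1,-1,-1,-1,-1])

```text
clock: 23.3
position: [0.3797, -0.2253, 0.249]
ee_rot: [0.0, 0.999, 0.048, 0.0]
contact_force: [0.6, -0.8, -0.2]
width: -0.0002
gripper_force: 0.0
```

Run:
```python
from h import *
need(.5,-.2142,.114,5.5)
im=get_image('scene'); t=get_image('top')
a=t['pixels'][130:250,310:410]; b=im['pixels'][80:260,150:300]
cv2.imwrite('pics/f.png',np.hstack([cv2.resize(a,(400,480),interpolation=2),cv2.resize(b,(400,480),interpolation=2)])[:,:,::-1])
```

```text
t 23.3 pos [ 0.3797 -0.2253  0.249 ] zyx [ 5.4800e+00 -2.0000e-02  1.7996e+02] F [ 0.6 -0.8 -0.2] w -0.0002 q [-0.69  0.06  1.73 -0.    1.35  0.78]
shift shares [0.403 0.001 0.45 ] rot shares [ 0.001 -0.    -0.   ]
```

View pics/f.png

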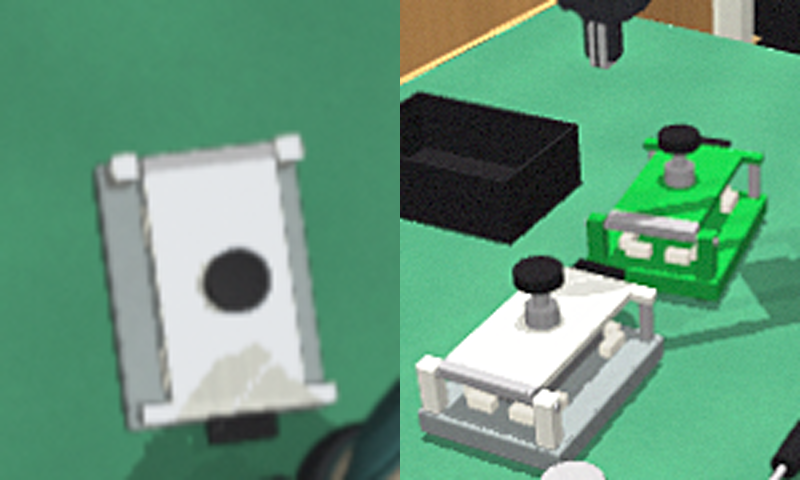

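The lid is level and shut, the plunger head is back up at right-crop (540,270), and the arm is clear. Handing in.

```bash
python3 -c "
from h import *
print(job.sign_off())"
```

```text
the job is handed in; nothing more can be done
None
```

The job is handed in, with no verdict returned: the longer handset is on the bed screen up (about 4 mm off centre at my last measurement, before the lid was shut), the lid is shut, and the plunger was held at its stop for about 1 s and sprang back up.

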